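# Hold the slicer open for loading

### The arm

A 7-joint arm with a two-finger parallel gripper is mounted at the origin on a cart in front of the work surface, level with it; the furniture and walls round the work are solid. World frame = base frame: x ahead of the robot, y to its left, z up, the work surface at z = 0. Lengths are in m, angles in rad, forces in N, time in s.
With the tool pointing down it reaches from about 0.425 to 0.825 m from the base axis. Payload 3.6 kg.
Tool frame: the origin (TCP) lies where the fingers leave the gripper's body, on its centre line; the fingertips stand 73 mm ahead of it and the grasp point (between the pads) lies 54 mm ahead of it; x points along the fingers, y is the direction in which the jaws open and shut, and the axes are right-handed (so a half turn about x gives the same grasp; the last joint's range is limited). The gripper opens to 85 mm and grips with 20 to 120 N. Pads are 22 mm wide; open, the fingers measure 114 mm over their backs; the gripper's body (76 mm by 85 mm) begins 54 mm behind the grasp point. The pads swing forward as they close: fully open they stand 13 mm farther back than shut.
Start: joints at [1.085, 0.615, -0.013, 1.423, 0.008, 1.103, -0.04], TCP at [0.288, -0.582, 0.304] pointing down, gripper open.
Joint ranges: [-3.12, 3.12], [-0.3, 2.06], [-1.34, 1.32], [0.26, 2.42], [-1.36, 4.5], [0.01, 1.98], [-2.84, 2.84]. Speed limits (rad/s): [2.79, 2.79, 3.14, 3.14, 3.14, 3.14, 3.14].

### API

Orientations are given as a unit quaternion [x, y, z, w].
In Python, from station import arm, snapshot, camera_info, ticket gives the robot as it stands. Calls block until the motion is done:
- arm.movep(position, orientation): joint-space move of the TCP to a pose.
- arm.line_to(position, velocity=0.15, ori=None): straight line of the TCP; ori=None keeps the orientation; velocity is the mean speed in m/s.
- arm.move_j(angles): joint-space move.
- arm.move_gripper(opening, effort=None): opening from 0.0 (shut) to 1.0 (fully open); effort is the grip in N (None keeps the last); returns when the fingers have stopped.
- arm.pause(seconds).
- arm.ik(position, orientation): joint angles nearest the present ones, or None.
- snapshot(name): name is "scene" or "side" or "wrist"; returns the picture (384x512x3 uint8, blue, green, red); there is no depth.
- camera_info(name): a dict with "fx", "fy", "cx", "cy" (pixels), "R" (3x3) and "t" (3): a world point X has camera coordinates R X + t; the wrist camera has in their place "T_tool_cam" (4x4, takes a point from camera to tool coordinates, whose origin is the TCP and whose axes are the tool frame's). Camera axes: x right, y down, z forward; pixel columns grow to the right and rows downward; lengths in m; the calibration is good to about 2 mm. A picture is of the moment at which its call begins: read the wrist's pose just before it. camera_info takes no time and is no camera call.
A pose or a line that the arm cannot do raises arm.MotionError and nothing moves.
- ticket.finish_job(): hands the job in, once; it reports no verdict.
Readings, each from a call of its own:
- arm.read_time(): time.
- arm.read_joint_positions(): joint angles.
- arm.read_dq(): joint speeds.
- arm.read_effort(): joint torques, N m.
- arm.read_tool_pos(): TCP position.
- arm.read_eef_rot(): TCP orientation.
- arm.read_ft_force(): force on the tool from outside, world axes, zero at the start.
- arm.read_wrist_torque(): the same for the moment, N m.
- arm.read_opening(): opening from 0.0 (shut) to 1.0 (fully open).
Only numpy, scipy, OpenCV 4.12 (cv2) and the standard library are available. Lean on these libraries where they do the work, as an engineer would, in place of code of your own. Each camera call takes 0.05 s, during which the arm holds its last target. There are 200 camera calls.

### The job

Get the push-through vegetable slicer ready for a colleague to load: swing its clear guard up by the blue bar, gently, all the way back until it rests on its stop. Only then draw the spring-loaded pusher out by the black grip until its yellow pointer stands at the red mark on the rail, and finish while holding it there against the spring, since it runs back if let go. Leave the other things on the table where they are.

Things in the scene. Friction and masses are not known exactly. Their poses are not given: they have to be found in the camera images.
- slicer: fixed steel slicer, a trough 122 mm wide (x) by 208 mm long (y), walls up to 92 mm high. Origin under the centre of its base, on the table. Its x axis points to the hinge side (away from the robot at yaw 0), its y axis along the trough to the blade grid; the pull rod leaves the other end, to -y, through a grey spring housing that ends at y = -135 mm.
- guard_hinge (a point): middle of the guard's hinge axis, which runs along the slicer's y axis 100 mm above the table, at x = +66 mm in the slicer's frame. Axes as the slicer's.
- guard_bar (a point): centre of the blue round bar at the guard's free edge: 12 mm thick, parallel to the hinge, 168 mm from its axis, 98 mm clear between its end arms. Guard shut: on the robot's side, 101 mm above the table, nothing beneath, a 36 mm gap from bar to guard edge. Guard open: on top of the upright guard, about 265 mm above the table. Being round it can turn between the fingers.
- guard (a joint): guard's hinge angle in rad: 0 shut (lying level on the trough), growing as the bar rises; stop at 1.76, slightly past upright, where the guard rests by its own weight (0.22 kg or so). Short of upright it falls shut if let go.
- pusher: the sliding part: white pusher block in the trough, rod, and the black upright grip plate at the rod's outer end, 56 mm wide (slicer's x), 14 mm thick (slicer's y), its top 135 mm above the table. Axes as the slicer's; origin where the slicer's is when home, moving with the pull.
- grip_centre (a point): centre of the gripping place of the black grip, 115 mm above the table: pinch it from above across its 14 mm thickness. Rod (12 mm thick, axis 60 mm above the table) joins it below. At rest there are 38 mm between the grip and the spring housing. The pull is straight along the slicer's -y axis.
- pusher_slide (a joint): how far the pusher is pulled out, m: 0 home, up to 0.10. A spring draws it home: 5 N at 0, growing by 1 N each 10 mm.
- pointer (a point): tip of the yellow pointer, 5 mm thick, fixed to the grip 62 mm to the robot's side (slicer's -x) and 67 mm below grip_centre, at the same slicer's y; it travels along the top of the rail with the grip.
- mark_line (a point): red line, 3 mm thick, of the red index clip on the aluminium rail in front of the rod. Axes as the slicer's. The pointer is at the mark when both have the same y in the slicer's frame; the clip is set 45 to 75 mm from the pointer's home and does not block the pointer.
- peeler: vegetable peeler with green handle, 158 mm long, lying on the table left of the slicer. Bystander; origin under its centre.
- timer: round green kitchen timer, 64 mm wide, 37 mm high, left of the slicer. Bystander; origin under its centre.
- scissors: red-handled scissors, 199 mm long, flat on the table to the right of the slicer. Bystander; origin under its centre.
- burdock: brown burdock root end, 121 mm long, 15 mm high, lying behind and to the left of the slicer. Bystander; origin under its centre.

How it is judged:
By the outcome, as a careful person would: the job done as asked, in the order asked, and still so for the second after the job is handed in, while the arm keeps its last pose, push and grip.
It also fails if it takes over 51 s, if anything falls off the work surface, if the arm or the gripper's body presses on something with over 40 N, if the wrist force passes 120 N, or if a joint passes its speed limit or range.

## Working session

There is one attempt and no reset: what is moved stays moved. The work goes in short steps, each a Python script; the robot and the scene stay as the last script left them, time stands still between calls to the robot, and variables do not carry over. Pictures are saved under pics/ and viewed, about 8 in all and at most 12, crops included, and the job is handed in when it is done.

```bash
mkdir -p pics; ls
python3 - <<'E'
from station import arm, snapshot, camera_info
import cv2,numpy as np
for n in("scene","side"):
    cv2.imwrite(f"pics/{n}0.png",cv2.resize(snapshot(n),(800,600),interpolation=cv2.INTER_CUBIC)); c=camera_info(n)
    print(n,c["fx"],c["cx"],c["cy"],np.round(-np.array(c["R"]).T@c["t"],3))
print(camera_info("wrist"),arm.read_time(),arm.read_eef_rot())
E
```

```text
pics
scene 405.4052459696918 257.8997761180681 195.40204168057159 [0.055 0.739 0.925]
side 491.2489214396917 257.0688635337421 190.53971999713514 [ 0.489 -1.578  1.146]
{'fx': 343.7180951337015, 'fy': 343.7180951337015, 'cx': 248.5977048646226, 'cy': 190.30411702883504, 'T_tool_cam': array([[-1.12539774e-03, -2.77179369e-01,  9.60817533e-01,
        -6.97949093e-02],
       [ 9.99998258e-01, -1.74269027e-03,  6.68553573e-04,
        -6.11435766e-04],
       [ 1.48909811e-03,  9.60816611e-01,  2.77180847e-01,
        -7.02026578e-02],
       [ 0.00000000e+00,  0.00000000e+00,  0.00000000e+00,
         1.00000000e+00]])} 0.1 [-0.68828036 -0.16198057  0.68870547 -0.1603659 ]
```

View pics/scene0.png

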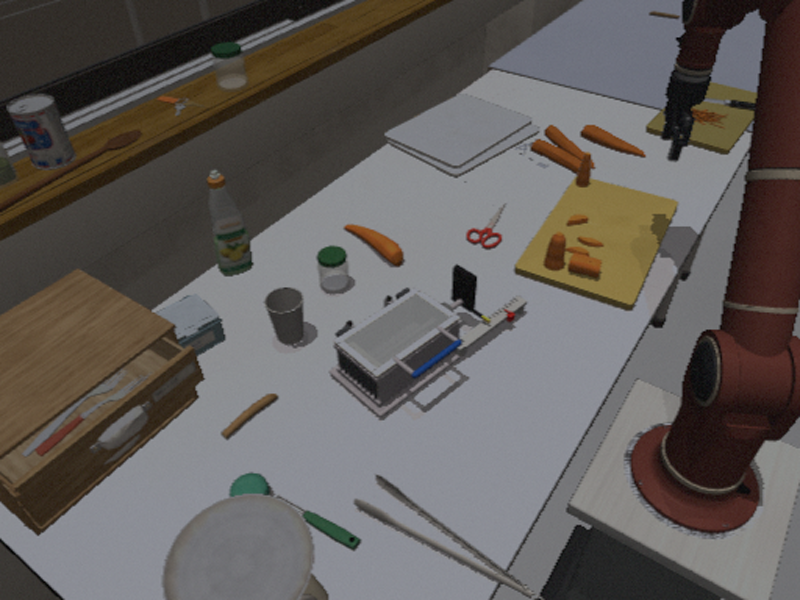

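View pics/side0.png

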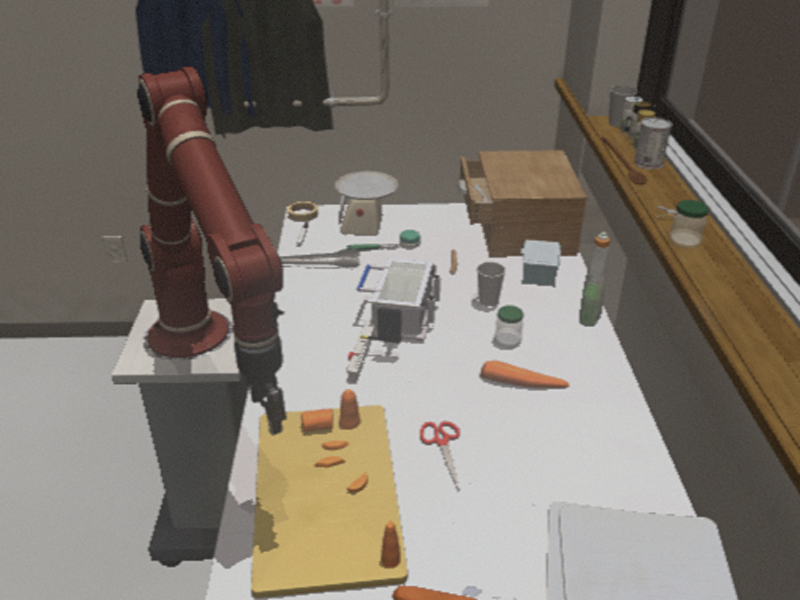

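The scene view shows the slicer near the table's middle. The blue bar runs from (413,374) to (460,342), the black grip is at (464,285), the yellow pointer at (486,319) and the red mark at (510,316). In the side view the bar runs from (360,289) to (370,267) and the grip is at (388,322).

```bash
cat > h.py <<'E'
from station import arm, snapshot, camera_info
import cv2, numpy as np
from scipy.spatial.transform import Rotation as Rot
def wristpose():
    c=camera_info("wrist"); T=np.eye(4); T[:3,:3]=Rot.from_quat(arm.read_eef_rot()).as_matrix(); T[:3,3]=arm.read_tool_pos()
    M=np.linalg.inv(T@np.array(c["T_tool_cam"])); return c,M[:3,:3],M[:3,3]
def ext(n):
    if n=="wrist": return wristpose()
    c=camera_info(n); return c,np.array(c["R"]),np.array(c["t"])
def onplane(e,u,v,z):
    c,R,t=e; o=-R.T@t; d=R.T@np.array([(u-c["cx"])/c["fx"],(v-c["cy"])/c["fy"],1]); return o+d*(z-o[2])/d[2]
def proj(e,X):
    c,R,t=e; p=R@np.asarray(X)+t; return np.array([c["fx"]*p[0]/p[2]+c["cx"],c["fy"]*p[1]/p[2]+c["cy"]])
def quat(xa,ya):
    "tool x axis (fingers), tool y axis (jaws) in world"
    xa=np.array(xa,float);xa/=np.linalg.norm(xa);ya=np.array(ya,float);ya-=xa*(xa@ya);ya/=np.linalg.norm(ya)
    return Rot.from_matrix(np.c_[xa,ya,np.cross(xa,ya)]).as_quat()
E
python3 - <<'E'
from h import *
s=1.5625
for n,pts in dict(scene=[(413,374,.101),(460,342,.101),(464,272,.13),(486,319,.048),(510,316,.045)],side=[(360,289,.101),(370,267,.101),(388,308,.135),(366,338,.048),(351,357,.045)]).items():
    e=ext(n)
    for u,v,z in pts: print(n,np.round(onplane(e,u/s,v/s,z),3))
E
```

```text
scene [0.456 0.146 0.101]
scene [0.428 0.036 0.101]
scene [ 0.505 -0.107  0.13 ]
scene [ 0.441 -0.092  0.048]
scene [ 0.407 -0.129  0.045]
side [0.434 0.034 0.101]
side [0.458 0.139 0.101]
side [ 0.502 -0.102  0.135]
side [ 0.448 -0.1    0.048]
side [ 0.414 -0.169  0.045]
```

Run:
```python
from h import *
yaw=-0.247; X=np.array([np.cos(yaw),np.sin(yaw),0]); Y=np.array([-np.sin(yaw),np.cos(yaw),0])
for nm,s in(("bar",X),("bar-",-X),("grip",Y),("grip-",-Y)):
    for p in((.47,.03,.33),(.444,.089,.155),(.637,.041,.32),(.499,-.11,.169),(.485,-.17,.169)):
        q=arm.ik(p,quat([0,0,-1],s)); print(nm,p,None if q is None else np.round(q,2))
q=quat([0,0,-1],X)
try: arm.movep([.47,.03,.33],q)
except arm.MotionError as e: print(e); raise
arm.pause(.3)
e=ext("wrist"); im=snapshot("wrist"); import pickle; pickle.dump(e,open("e1.pkl","wb"))
cv2.imwrite("pics/w1.png",cv2.resize(im,(800,600),interpolation=cv2.INTER_CUBIC)); print(arm.read_time())
```

```text
bar (0.47, 0.03, 0.33) [ 0.2   0.33 -0.42  1.87  0.16  0.97 -0.54]
bar (0.444, 0.089, 0.155) [-0.08  0.56 -0.23  2.13  0.27  0.47 -0.77]
bar (0.637, 0.041, 0.32) [ 0.13  0.61 -0.41  1.43  0.25  1.15 -0.56]
bar (0.499, -0.11, 0.169) [ 0.34  0.6  -0.25  1.96  0.24  0.61 -0.31]
bar (0.485, -0.17, 0.169) [ 0.45  0.6  -0.23  1.96  0.23  0.61 -0.18]
bar- (0.47, 0.03, 0.33) [ 0.65  0.52 -1.15  1.86  0.53  1.11  2.2 ]
bar- (0.444, 0.089, 0.155) [ 0.45  0.85 -1.15  2.12  1.03  0.92  1.58]
bar- (0.637, 0.041, 0.32) [ 0.46  0.82 -1.15  1.42  0.75  1.38  2.19]
bar- (0.499, -0.11, 0.169) [-0.17  0.64  0.52  1.98 -0.52  0.65 -2.7 ]
bar- (0.485, -0.17, 0.169) [-0.05  0.65  0.52  1.97 -0.52  0.66 -2.58]
grip (0.47, 0.03, 0.33) [ 0.45  0.39 -0.78  1.87  0.32  1.01  0.86]
grip (0.444, 0.089, 0.155) [ 0.1   0.6  -0.51  2.12  0.56  0.55  0.5 ]
grip (0.637, 0.041, 0.32) [ 0.31  0.68 -0.75  1.42  0.47  1.22  0.83]
grip (0.499, -0.11, 0.169) [ 0.55  0.65 -0.58  1.96  0.55  0.69  0.96]
grip (0.485, -0.17, 0.169) [ 0.66  0.65 -0.57  1.95  0.54  0.69  1.09]
grip- (0.47, 0.03, 0.33) [-0.01  0.31 -0.14  1.88  0.05  0.95 -1.99]
grip- (0.444, 0.089, 0.155) [-0.29  0.56  0.06  2.14 -0.07  0.45 -1.99]
grip- (0.637, 0.041, 0.32) [-0.11  0.58  0.02  1.44 -0.01  1.12 -1.91]
grip- (0.499, -0.11, 0.169) [ 0.11  0.59  0.1   1.97 -0.1   0.58 -1.55]
grip- (0.485, -0.17, 0.169) [ 0.22  0.59  0.11  1.96 -0.11  0.59 -1.41]
2.7333
```

View pics/w1.png

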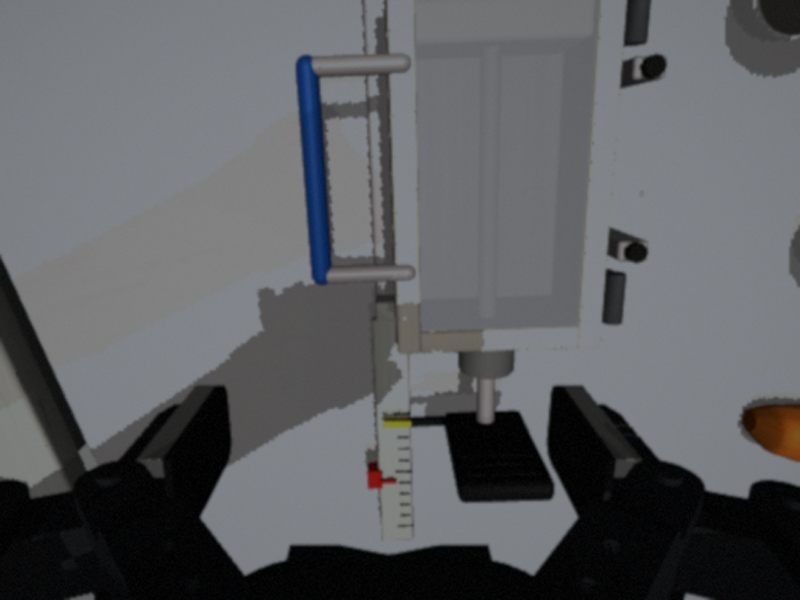

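The wrist view shows the bar's ends at (305,60) and (321,280), the pointer at (398,423), the red line at (388,481), and the grip's top edge from (460,495) to (552,493).

Run:
```python
from h import *
import pickle; e=pickle.load(open("e1.pkl","rb")); s=1.5625
P={}
for n,u,v,z in [("b1",305,62,.101),("b2",321,278,.101),("ptr",398,423,.048),("mark",389,481,.045),("g1",460,492,.135),("g2",552,490,.135),("r1",376,310,.045),("r2",383,540,.045)]:
    P[n]=onplane(e,u/s,v/s,z); print(n,np.round(P[n],4))
d=P["b1"]-P["b2"]; print(np.linalg.norm(d),yaw:=np.arctan2(-d[0],d[1]))
r=P["r1"]-P["r2"];print("railyaw",np.arctan2(-r[0],r[1]))
Y=np.array([-np.sin(yaw),np.cos(yaw),0]);X=np.array([np.cos(yaw),np.sin(yaw),0])
b=(P["b1"]+P["b2"])/2; g=(P["g1"]+P["g2"])/2
print("bar",b,"slicer",b+X*.102,"grip exp",b+X*.102-Y*.18,"grip meas",g,"ptr->grip",P["ptr"]+X*.062)
print("mark travel",(P["ptr"]-P["mark"])@Y)
for nm in("scene","side"):
    E=ext(nm); print(nm,[np.round(proj(E,P[k])*s) for k in("b1","b2","ptr","mark")])
```

```text
b1 [0.4553 0.1471 0.101 ]
b2 [0.4312 0.0352 0.101 ]
ptr [ 0.4452 -0.0948  0.048 ]
mark [ 0.4263 -0.1427  0.045 ]
g1 [ 0.4793 -0.0986  0.135 ]
g2 [ 0.5307 -0.1104  0.135 ]
r1 [ 0.4512 -0.0079  0.045 ]
r2 [ 0.4084 -0.1937  0.045 ]
0.11442910996339126 -0.21233467711180354
railyaw -0.22672679544536625
bar [0.44327578 0.09115744 0.101     ] slicer [0.54298502 0.06966168 0.101     ] grip exp [ 0.50505133 -0.1062958   0.101     ] grip meas [ 0.50498985 -0.10450199  0.135     ] ptr->grip [ 0.50583275 -0.10783556  0.048     ]
mark travel 0.05081843996356585
scene [array([413., 375.]), array([459., 341.]), array([485., 318.]), array([504., 309.])]
side [array([369., 265.]), array([359., 289.]), array([365., 337.]), array([356., 350.])]
```

```bash
cat >> h.py <<'E'
yaw=-0.22; X=np.array([np.cos(yaw),np.sin(yaw),0]); Y=np.array([-np.sin(yaw),np.cos(yaw),0]); Z=np.array([0,0,1.])
bar0=np.array([.4433,.0912,.101]); hinge=bar0+X*.168-Z*.001
QB=quat(-Z,X)
E
python3 - <<'E'
from h import *
arm.move_gripper(.36,25)
arm.movep(bar0+Z*.16,QB)
arm.line_to(bar0+Z*.056,.1)
print(arm.read_ft_force())
arm.move_gripper(0.0,25); arm.pause(.1)
print(arm.read_opening(),arm.read_ft_force(),arm.read_time(),arm.read_tool_pos())
cv2.imwrite("pics/s2.png",cv2.resize(snapshot("scene")[170:260,190:360],(800,424),interpolation=cv2.INTER_CUBIC))
E
```

```text
[-0.20741591  0.21832652 -0.36438435]
0.12751313561967498 [ 0.385917   -1.1649474   4.30018098] 5.3583 [0.4439384  0.09119809 0.15754501]
```

View pics/s2.png

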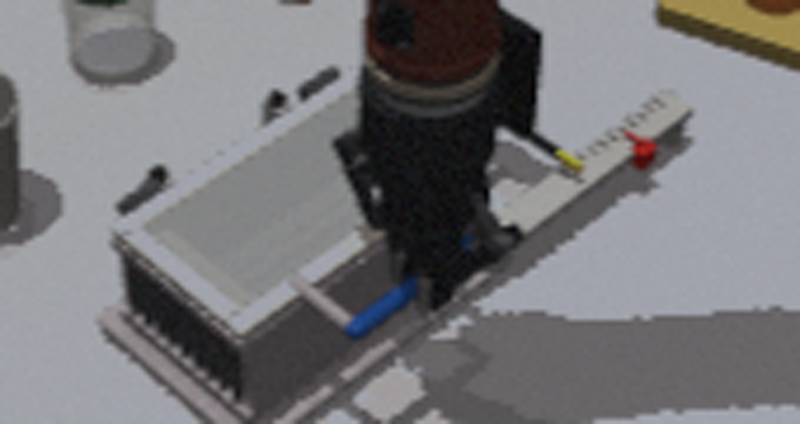

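The fingers have closed on the bar (an opening of about 11 mm), with the bar running between them at about (410,295) in the crop. Next is the slow arc, with force monitoring.

Run:
```python
from h import *
off=arm.read_tool_pos()-bar0
for a in np.arange(.12,1.69,.12):
    arm.line_to(hinge+.168*(-np.cos(a)*X+np.sin(a)*Z)+off,.09)
    f=np.array(arm.read_ft_force()); print(round(a,2),np.round([f@X,f@Y,f@Z],1),round(arm.read_opening(),3))
    if np.linalg.norm(f)>20: print("stop");break
print(arm.read_time(),arm.read_tool_pos())
cv2.imwrite("pics/s3.png",cv2.resize(snapshot("side")[100:260,180:340],(600,600),interpolation=cv2.INTER_CUBIC))
```

```text
0.12 [ 1.3  1.2 -2.8] 0.129
0.24 [ 0.5 -0.3 -1.9] 0.129
0.36 [-0.9  1.8 -2.6] 0.127
0.48 [-3.4  2.4 -1.1] 0.126
0.6 [-6.1  1.7  1.8] 0.127
0.72 [-8.6  1.4  3.6] 0.126
0.84 [-10.5   0.4   8.9] 0.128
0.96 [-12.4  -0.3  14.3] 0.129
1.08 [-11.   -0.7  15.7] 0.131
1.2 [-7.6  0.7 14.7] 0.125
1.32 [-4.   0.6  9.7] 0.128
1.44 [-1.9  1.8  6.7] 0.127
1.56 [-0.9  2.3  5. ] 0.124
1.68 [-0.6  4.7  3.1] 0.125
10.65 [0.62613715 0.05165149 0.32384557]
```

View pics/s3.png

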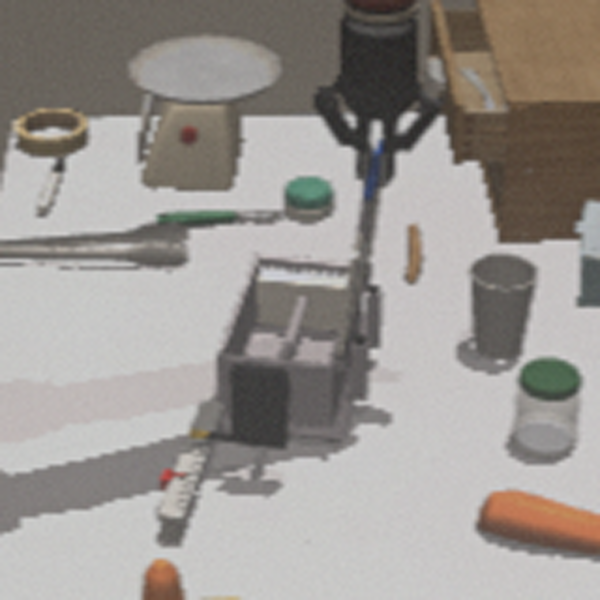

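The guard is upright, with the bar at (375,165) between the fingers and the pusher still home. I'll ease it onto the stop, watching the force, then release.

Run:
```python
from h import *
c=arm.read_tool_pos()-(hinge+.168*(-np.cos(1.68)*X+np.sin(1.68)*Z))
for a in np.arange(1.71,1.83,.02):
    arm.line_to(hinge+.168*(-np.cos(a)*X+np.sin(a)*Z)+c,.04)
    f=np.array(arm.read_ft_force()); print(round(a,2),np.round([f@X,f@Y,f@Z],1))
    if f@X<-5: break
print(arm.read_time())
arm.move_gripper(.3); p=arm.read_tool_pos()
print(arm.read_opening(),arm.read_ft_force())
arm.line_to(p+Z*.1,.15)
print(arm.read_time(),arm.read_ft_force())
cv2.imwrite("pics/s4.png",cv2.resize(snapshot("side")[100:260,180:340],(600,600),interpolation=cv2.INTER_CUBIC))
```

```text
1.71 [-0.2  4.2  2.4]
1.73 [0.  4.6 1.6]
1.75 [-0.5  4.6  1.6]
1.77 [-3.5  4.3  2.8]
1.79 [-8.9  2.4  9.1]
11.975
0.30012463675946127 [-0.05649009  0.44474831 -0.056803  ]
13.075 [0.05858699 1.28466109 0.73046745]
```

View pics/s4.png

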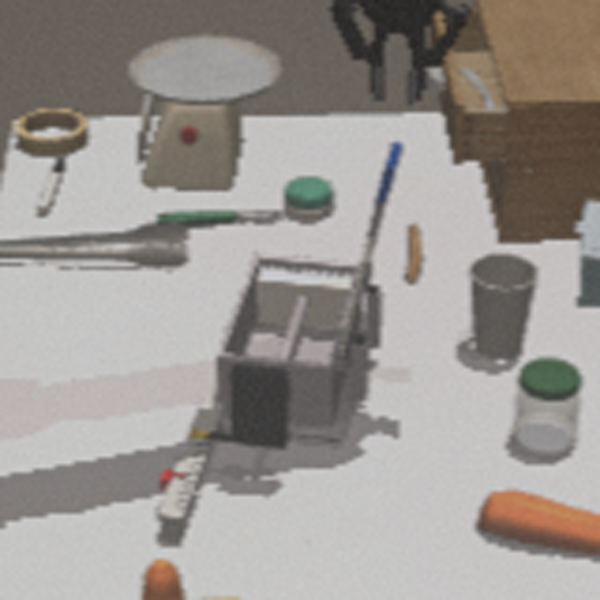

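The guard rests leaning back past upright, with the bar at (393,170), clear of the gripper. Contact on the stop came at about 1.76–1.77. Next I'll go to the grip.

```bash
cat >> h.py <<'E'
grip0=np.array([.5052,-.106,.115]); QG=quat(-Z,Y)
E
python3 - <<'E'
from h import *
import pickle
arm.move_gripper(.45,80)
arm.movep(grip0+Z*.25,QG)
arm.line_to(grip0+Z*.056,.12)
f=arm.read_ft_force()
e=ext("wrist"); cv2.imwrite("pics/w5.png",cv2.resize(snapshot("wrist"),(800,600),interpolation=cv2.INTER_CUBIC)); pickle.dump(e,open("e5.pkl","wb"))
print(f,arm.read_time(),arm.read_tool_pos())
E
```

```text
[ 0.21785547 -1.00251128 -0.14235832] 16.6917 [ 0.50554435 -0.10603105  0.17158157]
```

View pics/w5.png

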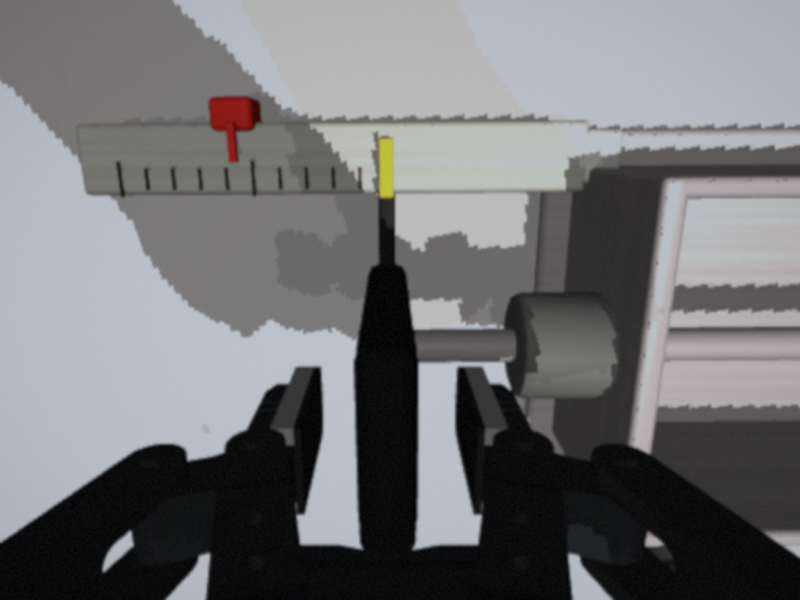

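The pads straddle the grip centrally. The pointer is at (386,165) and the red line at (232,150), about 55–58 mm apart by the 10 mm ticks. The pointer sits in the camera's mid-plane (column about 388), so lining up the columns there is free of parallax.

Run:
```python
from h import *
import pickle
e=pickle.load(open("e5.pkl","rb"));s=1.5625
for zp,zm in((.048,.048),(.048,.045),(.048,.055)): print((onplane(e,386/s,160/s,zp)-onplane(e,232/s,155/s,zm))@Y)
arm.move_gripper(0,80); p=np.array(arm.read_tool_pos()); print(arm.read_opening(),arm.read_ft_force())
for d in(.02,.04,.052):
    arm.line_to(p-Y*d,.06); f=np.array(arm.read_ft_force()); print(d,np.round([f@X,f@Y,f@Z],1))
arm.pause(.3)
print((arm.read_tool_pos()-p)@Y)
cv2.imwrite("pics/w6.png",cv2.resize(snapshot("wrist")[60:180,160:320],(800,600),interpolation=cv2.INTER_CUBIC))
print(arm.read_time(),arm.read_opening()); np.save("p.npy",p)
```

```text
0.053603304477085216
0.054451987684217586
0.05162304366044306
0.1525611289096998 [-1.48485369 -2.57718652  4.64578459]
0.02 [ 0.3  5.5 -1.5]
0.04 [ 0.9  7.7 -1.8]
0.052 [ 0.6  9.2 -1.6]
-0.04720826134129143
18.7083 0.15075011152825027
```

View pics/w6.png

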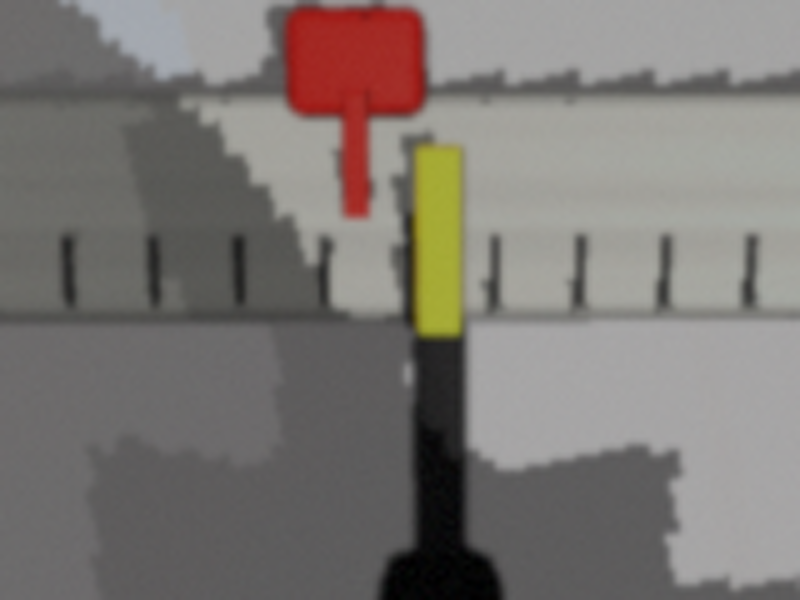

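The pointer centre is at crop column 440 and the red line at 356, so about 9.5 mm remain at 8.75 px/mm. The tool trails the command by about 5 mm under the spring load, so I'll servo on the measured position.

Run:
```python
from h import *
p=np.load("p.npy"); cmd=.052; goal=.0472+.0095
for i in range(4):
    cur=-(arm.read_tool_pos()-p)@Y
    if abs(goal-cur)<.0004: break
    cmd+=goal-cur; arm.line_to(p-Y*cmd,.04); arm.pause(.3)
print("cmd",cmd,"is",-(arm.read_tool_pos()-p)@Y,arm.read_ft_force(),arm.read_opening())
cv2.imwrite("pics/w7.png",cv2.resize(snapshot("wrist")[60:180,160:320],(800,600),interpolation=cv2.INTER_CUBIC))
print(arm.read_time()); np.save("cmd.npy",cmd)
```

```text
cmd 0.0619868649157514 is 0.056481973056885654 [ 4.08311096 10.21882958 -2.06745385] 0.15167948152308125
20.0
```

View pics/w7.png

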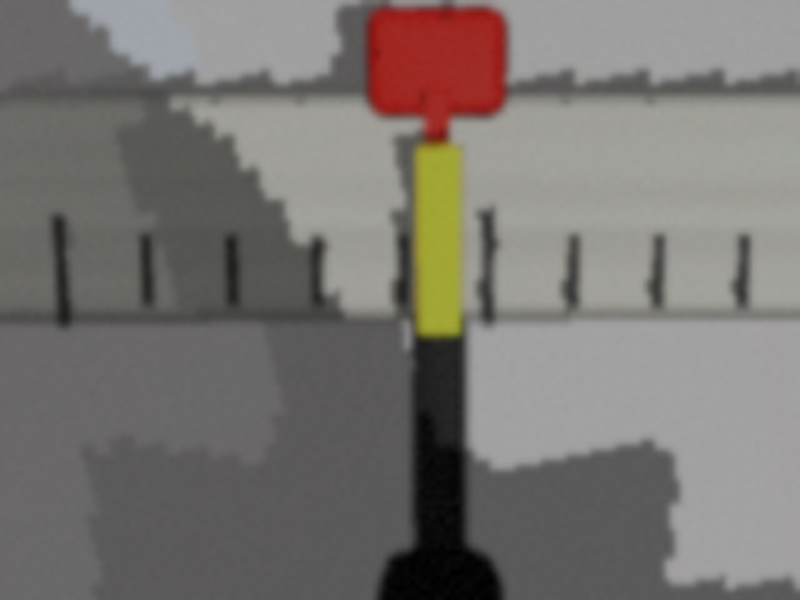

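The red line (436) and the pointer centre (440) now coincide to about 0.4 mm. I'll nudge it 0.4 mm, check that it holds steady, check the guard, and hand in.

Run:
```python
from h import *
p=np.load("p.npy"); cmd=float(np.load("cmd.npy"))+.0004
arm.line_to(p-Y*cmd,.02)
for i in range(3): arm.pause(.5); print(-(arm.read_tool_pos()-p)@Y,arm.read_opening())
a=cv2.resize(snapshot("side")[100:260,180:340],(400,400),interpolation=cv2.INTER_CUBIC)
b=cv2.resize(snapshot("wrist")[60:180,180:300],(400,400),interpolation=cv2.INTER_CUBIC)
cv2.imwrite("pics/f8.png",np.hstack([a,b])); print(arm.read_time(),arm.read_ft_force())
```

```text
0.05677612100527902 0.15288789029771419
0.05675363466410435 0.15538786297923235
0.056758077630815376 0.1497745585111882
21.85 [ 3.1349026  10.61270804 -2.21624931]
```

View pics/f8.png

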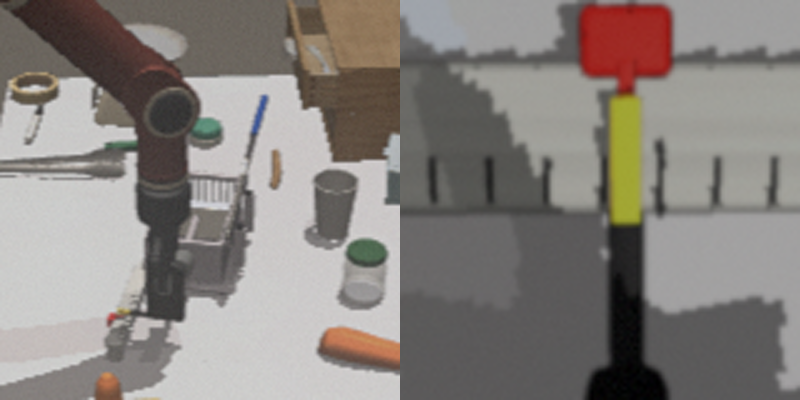

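The guard is still back, with the bar at (258,115). The pointer (625,160) is on the red line (626,85), and the hold is steady.

```bash
python3 -c "
from station import ticket; print(ticket.finish_job())"
```

```text
the job is handed in; nothing more can be done
None
```

The slicer is ready: the guard rests back on its stop, and the arm is holding the pusher at the red mark against the spring. I handed the job in at about 22 s of the 51 s allowed.

- **Guard:** I pinched the blue bar lightly (25 N) and swung it slowly along its arc. It met the stop at about 1.76–1.77 rad. Forces while swinging stayed under about 20 N. After I let go it stayed leaning back, and it was still there in the last side view.
- **Pusher:** I then gripped the black grip at 80 N and drew it out about 57 mm. The last wrist picture shows the pointer and the red line in line to within a few tenths of a millimetre. The position held steady over 1.5 s, with about 11 N of sideways force on the wrist, as the spring should give.
- **Disagreements:** My early distance estimates for the mark (51 mm and 54 mm) differed from the final 57 mm, so I relied on the direct alignment in the picture. The arm also trailed its command by about 5 mm under the spring load, and I corrected for that.
- **Other things:** I touched nothing else. The scissors and some of the left side were outside or hidden in the last pictures, so I did not check those directly.

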